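Square a carton into the jig's corner pocket

ROBOT

A 6-joint arm with a two-finger parallel gripper is mounted at the origin on the work surface. World frame = base frame: x ahead of the robot, y to its left, z up, the work surface at z = 0. Lengths are in mm, angles in rad, forces in N, time in s.
With the tool pointing down it reaches from about 275 to 750 mm from the base axis. Payload 10.2 kg.
Tool frame: the origin (TCP) lies midway between the tips of the shut fingers; the grasp point (between the pads) lies grasp_offset behind it (grasp_offset is the distance from the TCP to the grasp point, in mm); x points along the fingers, z is the direction in which the jaws open and shut, and the axes are right-handed (so a half turn about x gives the same grasp; the last joint's range is limited). The gripper opens to 85 mm and grips with 20 to 120 N. Pads are 22 mm wide; open, the fingers measure 114 mm over their backs; the gripper's body (76 mm by 85 mm) begins 54 mm behind the grasp point. The pads swing forward as they close: fully open they stand 13 mm farther back than shut.
Start: joints at [-1.536, 0.313, 1.498, -0, 1.331, -0.223], TCP at [133.837, -507.66, 231.294] pointing down, gripper open.
Joint ranges: [-2.94, 2.94], [-0.97, 2.17], [0.19, 2.56], [-1.23, 4.37], [0.02, 3.11], [-2.88, 2.88]. Speed limits (rad/s): [2.39, 2.39, 3.01, 3.14, 3.14, 3.14].

INTERFACE

Orientations are given as a unit quaternion [w, x, y, z].
In Python, from rig import sense, capture, calibration, finish_job, grasp_offset gives the robot as it stands.
- The arm moves only by the shell command python3 -m jog 'ROWS' [FORCE]. ROWS is JSON, a list of rows, each an object with "linear": the shift along the tool's x, y, z scaled (see below), a list of three; "rotation": the turn, a rotation vector about the tool's x, y, z scaled (see below), a list of three; "grip": the finger opening in mm, from 0 to 85.4. A call has 1 to 20 rows; each row is the pose to reach, as a shift and turn from the pose measured when the call began, along the tool's axes at that moment; what a row does not reach only later rows make up. The controller multiplies each number of a shift by 0.3 m and each number of a turn by 0.5 rad. A row lasts 1/12 s, in which the tool goes at most 41.7 mm and 7.16 degrees, less where a joint would pass 70% of its speed; a pose out of reach is approached as far as the arm can. A call with a number of a shift or a turn outside -1 to 1 is refused whole. A call with a gripper value outside its range is refused whole. The fingers move at their own pace and stop on an object; FORCE is the grip in N (left out, the last holds). Time passes only in rows, so rows that repeat a pose let the fingers close. It gives the time, the measured TCP pose, the force and the opening at its end, in the units of the state.
- sense(): the state, without advancing time (a new reading comes with each control period).
- capture(name): name is "side" or "top" or "wrist"; returns (picture, depth): 400x640x3 uint8, red, green, blue; 400x640 float32, mm along the optical axis (not along the pixel's ray), 0 where there is no reading.
- calibration(name): a dict with "intrinsics" (3x3 intrinsics, pixels), "world_from_camera" (4x4, takes a point from camera to world coordinates). Camera axes: x right, y up, looking along -z (the intrinsics and any distortion apply to the point x, -y, -z); pixel columns grow to the right and rows downward; lengths in mm; the calibration is good to about 2 mm. A picture is of the moment at which its call begins: read the wrist's pose just before it. calibration takes no time and is no camera call; for the wrist camera it gives the pose at the moment of the call.
- finish_job(): hands the job in, once; it reports no verdict.
The state is a dict: "time_s": time; "joints": joint angles; "dq": joint speeds; "tau": joint torques, N m; "eef_pos": TCP position; "ee_rot": TCP orientation; "force": force on the tool from outside, world axes, zero at the start; "wrist_torque": the same for the moment, N m; "grip_width": opening from 0.0 (shut) to 1.0 (fully open).
Only numpy, scipy, OpenCV 4.12 (cv2) and the standard library are available. Lean on these libraries where they do the work, as an engineer would, in place of code of your own. Each camera call takes 0.05 s, during which the arm holds its last target.

TASK

Push the flat carton lying on the packing jig straight across until its long side is flat against the fence, and pause a moment there before taking it along. Then, keeping it against the fence all the way, slide it along into the corner pocket until it also sits against the end stop, and let go of it. Only push it with the fingers: never lift or tip it, and leave the cube carton, the jar and the tape roll where they stand.

Things in the scene. Friction and masses are not known exactly. Their poses are not given: they have to be found in the camera images.
- jig: Fixed packing jig, its place and yaw vary: plywood board 320 x 200 x 10 mm with aluminium walls forming a corner pocket. Origin at the centre of its underside, on the table; x along the fence towards the pocket, y towards the fence, z up; board top at z = 10 mm. A black sensor block 26 mm high stands behind the end stop.
- fence (a point): Middle of the foot of the fence's inner face, jig frame (0, 70, 10) mm. The fence is a straight wall, 32 mm high above the board, 14 mm thick, running from x = -152 to +152 mm in the jig's frame.
- end_stop (a point): Middle of the foot of the end stop's inner face, jig frame (120, 37, 10) mm. The end stop is a wall square to the fence, 32 mm high above the board, 14 mm thick, from y = +4 to +70 mm.
- guide (a point): Foot of the guide's inner face at its mouth, jig frame (80, 14, 10) mm. The guide is a low wall parallel to the fence, 14 mm high above the board, 8 mm thick, from here to the end stop; from its mouth a flare of the same height runs back, away from the fence, to about (56, -4) mm. Fence and guide leave a channel, the pocket, 56 mm wide for the 50 mm wide carton.
- pocket (a point): Inside corner of the pocket, where the inner faces of fence and end stop meet the board top; jig frame (120, 70, 10) mm.
- carton: Flat closed rigid carton of brown board, 70 (its x) x 50 (its y) x 30 (z) mm, 60 to 130 g; origin at the centre of its underside. Starts on the board near the end away from the pocket, 15 mm or more off the fence, long side within 30 degrees of the fence direction; slides on the board. Seated, its origin is at (85, 45, 10) mm in the jig's frame, long side along the fence.
- cube_carton: Bystander: loose brown cube carton, 55 mm each way, on the jig's board on the open side of the pocket; origin at the centre of its underside.
- jar: Bystander: loose white jar, 46 mm across, 55 mm high, on the table behind the fence; origin at the centre of its underside.
- tape_roll: Bystander: loose roll lying flat, 90 mm outside, 72 mm inside diameter, 25 mm high, on the table beyond the end stop; origin at the centre of its underside.
There are look-alikes about, which are no part of the job. Leave any pink or turquoise look-alike of the carton alone.

How it is judged:
By the outcome, as a careful person would: the job done as asked, in the order asked, and still so for the second after the job is handed in, with the robot touching nothing.
It also fails if it takes over 48 s, if anything falls off the work surface, if the arm or the gripper's body presses on something with over 40 N, if the wrist force passes 120 N, or if a joint passes its speed limit or range.

## Working session

There is one attempt and no reset: what is moved stays moved. The work goes in short steps, Python scripts to look and compute and a shell command to move; the robot and the scene stay as the last step left them, time stands still between calls to the robot, and variables do not carry over. Pictures are saved under pics/ and viewed, and the job is handed in when it is done.

```bash
mkdir -p pics; ls; cat > h.py <<'E'
import numpy as np,cv2,json
from rig import *
def save(n,img): cv2.imwrite(f'pics/{n}.png',cv2.cvtColor(img,cv2.COLOR_RGB2BGR))
def ray(name,uv,z,c=None):
    c=c or calibration(name);K=np.array(c['intrinsics']);T=np.array(c['world_from_camera'])
    d=np.linalg.solve(K,[uv[0],uv[1],1.]);d=T[:3,:3]@np.array([d[0],-d[1],-d[2]]);o=T[:3,3]
    return o+d*(z-o[2])/d[2]
def proj(name,P,c=None):
    c=c or calibration(name);K=np.array(c['intrinsics']);T=np.array(c['world_from_camera'])
    p=T[:3,:3].T@(np.array(P,float)-T[:3,3]);p=K@np.array([p[0],-p[1],-p[2]]);return p[:2]/p[2]
E
python3 - <<'E'
from h import *
print(sense(),grasp_offset)
for n in ['side','top','wrist']:
    p,d=capture(n);save(n+'0',p);np.save(n+'0d.npy',d);c=calibration(n);print(n,{k:np.round(v,3).tolist() if k in('intrinsics','world_from_camera') else v for k,v in c.items()})
E
```

```text
pics
{'time_s': 0.0, 'joints': array([-1.53643271e+00,  3.13459850e-01,  1.49843345e+00, -1.09794716e-05,
        1.33097790e+00, -2.23403128e-01]), 'dq': array([-6.55052715e-05,  3.75013271e-04, -1.26386939e-03,  1.20044674e-04,
        4.70364205e-04, -6.11928857e-04]), 'tau': array([ 1.51869466e-03, -4.12267470e+01, -2.59741062e+01, -8.39219774e-05,
        4.20039738e-03,  1.05917263e-05]), 'eef_pos': array([ 133.80902835, -507.40247496,  230.73139824]), 'ee_rot': array([ 0.55982595,  0.43193474,  0.56040784, -0.43124279]), 'force': array([-0.32562203,  0.9811273 ,  0.7777611 ]), 'wrist_torque': array([-0.03828253,  0.00695662, -0.00973057]), 'grip_width': 1.0000273325776747} 18.700000000000003
side {'intrinsics': [[508.092, 0.0, 331.49], [0.0, 508.092, 199.23], [0.0, 0.0, 1.0]], 'world_from_camera': [[0.879, 0.267, -0.394, 220.991], [-0.476, 0.477, -0.739, -679.138], [-0.009, 0.837, 0.547, 562.799], [0.0, 0.0, 0.0, 1.0]]}
top {'intrinsics': [[491.611, 0.0, 322.656], [0.0, 491.611, 200.929], [0.0, 0.0, 1.0]], 'world_from_camera': [[-0.015, 0.982, -0.19, 432.57], [-1.0, -0.013, 0.011, 26.263], [0.009, 0.19, 0.982, 907.503], [0.0, 0.0, 0.0, 1.0]]}
wrist {'intrinsics': [[358.0, 0.0, 313.814], [0.0, 358.0, 201.932], [0.0, 0.0, 1.0]], 'world_from_camera': [[0.254, 0.929, 0.27, 201.777], [-0.967, 0.245, 0.069, -488.979], [-0.002, -0.278, 0.96, 372.79], [0.0, 0.0, 0.0, 1.0]]}
```

View pics/top0.png

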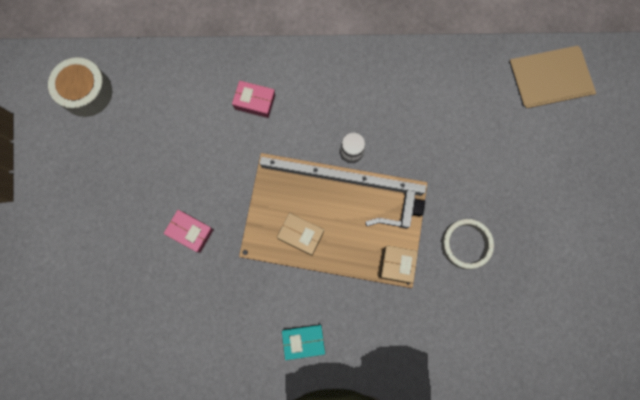

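View pics/side0.png

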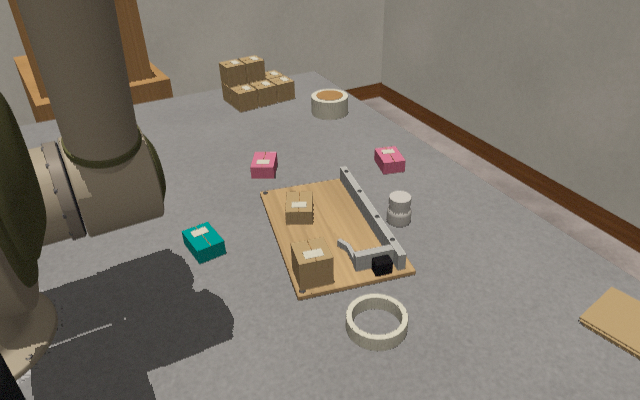

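```bash
python3 - <<'E'
from h import *
p=cv2.imread('pics/top0.png')
cv2.imwrite('pics/top0c.png',cv2.resize(p[140:300,230:440],None,fx=3.8,fy=3.75,interpolation=cv2.INTER_CUBIC)[:600,:800])
for n,pts in {'bl':(241,257),'br':(412,286),'tl':(262,155),'tr':(427,182)}.items(): print(n,ray('top',pts,10))
E
```

```text
bl [504.30836164 165.91077005  10.        ]
br [ 447.7188956  -142.63258176   10.        ]
tl [696.08307909 129.366043    10.        ]
tr [ 639.55445712 -180.41252211   10.        ]
```

View pics/top0c.png

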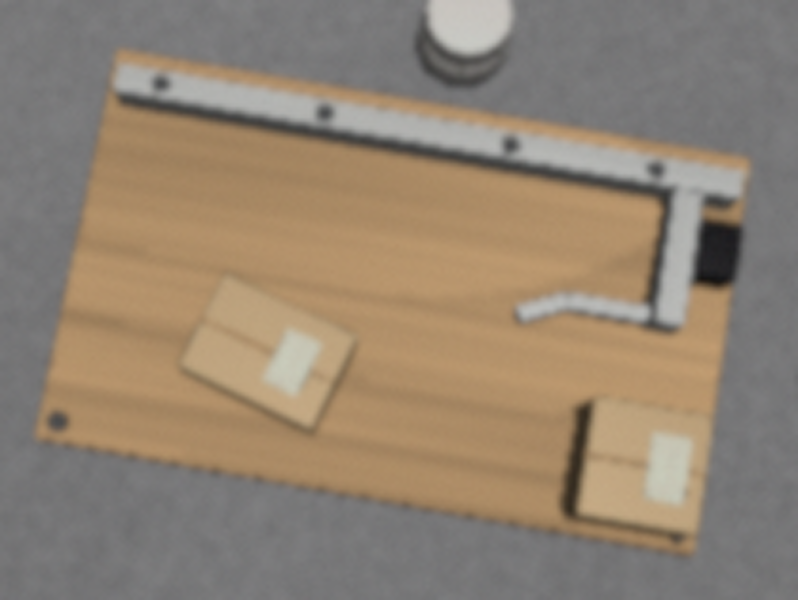

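View pics/wrist0.png

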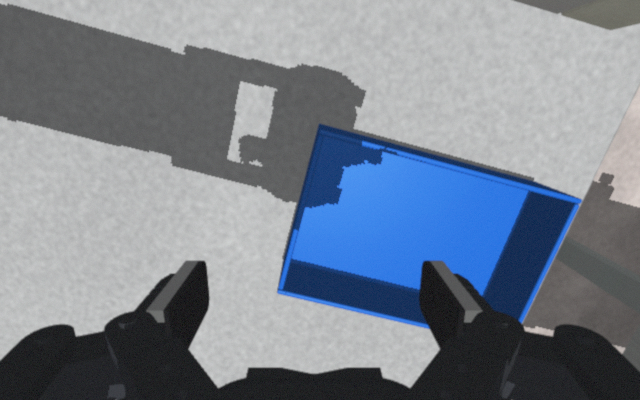

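```bash
cat >> h.py <<'E'
def board(name='top',img=None):
    pass
def rot(q):
    from scipy.spatial.transform import Rotation as R
    return R.from_quat([q[1],q[2],q[3],q[0]])
E
python3 - <<'E'
from h import *
c=lambda x,y:(x/3.8+230-.37,y/3.75+140-.37)
def P(x,y,z):return ray('top',c(x,y),z)[:2]
bl,br,tl,tr=[P(*a,10) for a in [(37,437),(694,553),(117,50),(749,158)]]
print(bl,br,tl,tr, np.linalg.norm(br-bl),np.linalg.norm(tr-tl),np.linalg.norm(tl-bl),np.linalg.norm(br-tr))
ang=np.arctan2(*( (br-bl+tr-tl)[::-1]));print('yaw',np.degrees(ang))
ex=np.array([np.cos(ang),np.sin(ang)]);ey=np.array([-ex[1],ex[0]])
o=(bl+br+tl+tr)/4;print('o',o)
# fence top inner edge z=42 
J=lambda p:np.round([(p-o)@ex,(p-o)@ey],1)
for n,a in {'fence inner L':(118,95,42),'fence inner R':(664,187,42),'fence outR':(745,172,42),'endstop in foot':(652,322,42),'endstop in top':(669,190,42),'guide mouth in':(570,293,24),'flare end':(517,316,24)}.items(): print(n,J(P(*a)))
cs=[P(*a,40) for a in [(228,275),(357,342),(313,430),(180,365)]]
print('carton',[J(p) for p in cs],J(sum(cs)/4), [np.linalg.norm(cs[i]-cs[(i+1)%4]) for i in range(4)],sum(cs)/4)
cb=[P(*a,65) for a in [(598,398),(713,413),(697,537),(583,515)]];print('cube',[J(p) for p in cb])
np.savez('jig.npz',o=o,ang=ang)
E
```

```text
[505.86744149 168.899057  ] [ 445.76612194 -143.00745653] [700.12152544 132.38748018] [ 640.01665229 -179.94004052] 317.64420629502143 318.0582901987207 197.65562064081595 197.73033227526344
yaw -100.89979333328569
o [572.94293529  -5.41523997]
fence inner L [-148.9   68.1]
fence inner R [115.   68.9]
fence outR [151.9  83. ]
endstop in foot [118.8   3. ]
endstop in top [117.6  67.9]
guide mouth in [80.6 13.3]
flare end [57.4 -2.3]
carton [array([-80.8,  -9.3]), array([-15.5, -30.3]), array([-28.3, -74.8]), array([-94.8, -55.5])] [-54.9 -42.5] [np.float64(68.64734462398285), np.float64(46.33332446459626), np.float64(69.21661889450908), np.float64(48.31652060592196)] [541.60854759  56.47917884]
cube [array([ 96.6, -39.9]), array([148.8, -37.6]), array([149.4, -94.3]), array([ 97.9, -93.5])]
```

```bash
cat >> h.py <<'E'
z=np.load('jig.npz');o=z['o'];ang=float(z['ang'])
ex=np.array([np.cos(ang),np.sin(ang)]);ey=np.array([-ex[1],ex[0]])
from scipy.spatial.transform import Rotation as Rn
def J(p): p=np.array(p[:2]);return np.array([(p-o)@ex,(p-o)@ey])
def W(x,y): return o+x*ex+y*ey
def plan(x,y,zz,jaw):   # jaw 'x' or 'y' jig axis
    s=sense();R0=rot(s['ee_rot']).as_matrix();p=np.array(s['eef_pos'])
    d=np.array([*W(x,y),zz])-p
    print('t',round(s['time_s'],2),'jig now',J(p).round(1),p[2].round(1),'grip',round(s['grip_width'],2),'F',np.round(s['force'],1),'j',np.round(s['joints'],2))
    print('lin',(R0.T@d/300).round(4),'|d|',np.linalg.norm(d).round(1))
    a=ex if jaw=='x' else ey
    for sg in(1,-1):
        zc=np.array([*(sg*a),0]);xc=np.array([0,0,-1.]);Rt=np.column_stack([xc,np.cross(zc,xc),zc])
        print('rot',sg,(Rn.from_matrix(R0.T@Rt).as_rotvec()/0.5).round(4))
    print('tool axes in jig: y',J(R0[:2,1]+o).round(3),'z',J(R0[:2,2]+o).round(3),'x',R0[:,0].round(3))
E
python3 -c "
from h import *
plan(-55,-100,200,'x')
p=W(-55,-100);print(p)"
```

```text
t 0.15 jig now [ 576.  -336.3] 230.9 grip 1.0 F [-1.6  0.4  0.8] j [-1.54  0.31  1.5  -0.    1.33 -0.22]
lin [ 0.1047  1.621  -1.5546] |d| 674.5
rot 1 [ 8.961e-01 -2.000e-03  1.000e-04]
rot -1 [-5.3871e+00 -1.0000e-04 -2.7000e-03]
tool axes in jig: y [-0.433  0.901] z [0.901 0.433] x [-0.     0.001 -1.   ]
[485.14705037  67.50171685]
```

```bash
python3 -m jog '[{"linear":[0,0.2,-0.2],"rotation":[0.3,0,0],"grip":36},{"linear":[0,0.4,-0.4],"rotation":[0.5,0,0],"grip":36},{"linear":[0,0.6,-0.6],"rotation":[0.7,0,0],"grip":36},{"linear":[0,0.85,-0.8],"rotation":[0.9,0,0],"grip":36},{"linear":[0,0.85,-0.8],"rotation":[0.9,0,0],"grip":36},{"linear":[0,0.85,-0.8],"rotation":[0.9,0,0],"grip":36},{"linear":[0,0.85,-0.8],"rotation":[0.9,0,0],"grip":36},{"linear":[0,0.85,-0.8],"rotation":[0.9,0,0],"grip":36},{"linear":[0,0.85,-0.8],"rotation":[0.9,0,0],"grip":36},{"linear":[0,0.85,-0.8],"rotation":[0.9,0,0],"grip":36},{"linear":[0,0.85,-0.8],"rotation":[0.9,0,0],"grip":36}]'; python3 -c "
from h import *
plan(-55,-100,150,'x')"
```

```text
time_s: 1.07
eef_pos: [319.4, -210.0, 231.2]
ee_rot: [0.45, 0.545, 0.451, -0.545]
force: [-0.0, 0.7, -0.8]
grip_width: 0.423
t 1.07 jig now [ 248.8 -210.3] 231.2 grip 0.42 F [-0.   0.7 -0.8] j [-0.89 -0.01  1.88  0.    1.27  0.87]
lin [ 0.2711  0.3679 -1.0123] |d| 333.2
rot 1 [ 0.0006 -0.0013  0.0005]
rot -1 [-6.2826e+00 -7.0000e-04 -2.0000e-03]
tool axes in jig: y [-0.  1.] z [1. 0.] x [-0.     0.001 -1.   ]
```

```bash
python3 -m jog '[{"linear":[0,0.1,-0.3],"rotation":[0,0,0],"grip":36},{"linear":[0.05,0.2,-0.6],"rotation":[0,0,0],"grip":36},{"linear":[0.1,0.3,-0.8],"rotation":[0,0,0],"grip":36},{"linear":[0.2,0.365,-1],"rotation":[0,0,0],"grip":36},{"linear":[0.27,0.365,-1],"rotation":[0,0,0],"grip":36},{"linear":[0.27,0.365,-1],"rotation":[0,0,0],"grip":36},{"linear":[0.27,0.365,-1],"rotation":[0,0,0],"grip":36},{"linear":[0.27,0.365,-1],"rotation":[0,0,0],"grip":36},{"linear":[0.27,0.365,-1],"rotation":[0,0,0],"grip":36},{"linear":[0.27,0.365,-1],"rotation":[0,0,0],"grip":36},{"linear":[0.27,0.365,-1],"rotation":[0,0,0],"grip":36}]'; python3 - <<'E'
from h import *
plan(-55,-100,17,'x')
c=calibration('wrist');p,d=capture('wrist');save('w1',p)
for n,q in {'fenceL':(-152,70,42),'fenceR':(152,70,42),'fl foot':(0,70,10),'bl':(-160,-100,10),'carton':(-55,-42.5,40)}.items(): print(n,proj('wrist',[*W(*q[:2]),q[2]],c).round(0))
p,d=capture('side');save('s1',p)
E
```

```text
time_s: 1.98
eef_pos: [483.7, 62.7, 150.3]
ee_rot: [-0.45, -0.545, -0.45, 0.545]
force: [-0.5, -1.5, -0.1]
grip_width: 0.423
t 1.98 jig now [ -50.  -100.6] 150.3 grip 0.42 F [-0.5 -1.5 -0.1] j [-0.11  0.31  1.72  0.    1.11  1.65]
lin [ 0.4442  0.0022 -0.0165] |d| 133.4
rot 1 [-0.0017 -0.0006  0.0014]
rot -1 [6.2815e+00 2.2000e-03 1.0000e-03]
tool axes in jig: y [0.001 1.   ] z [ 1.    -0.001] x [-0.001  0.    -1.   ]
fenceL [143. -78.]
fenceR [656. -79.]
fl foot [388. -56.]
bl [179. 187.]
carton [308. 116.]
```

View pics/w1.png

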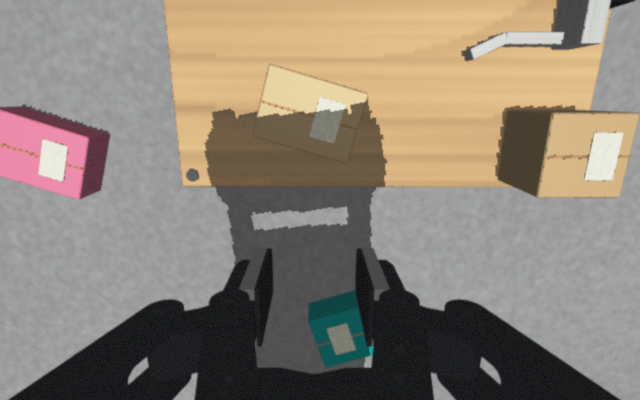

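View pics/s1.png

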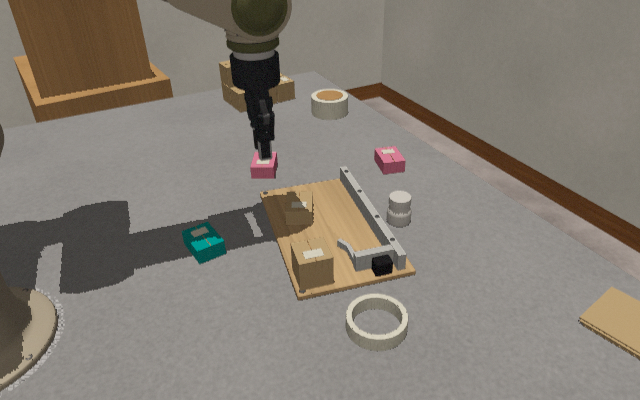

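```bash
python3 -m jog '[{"linear":[0.12,0,-0.016],"rotation":[0,0,0],"grip":36},{"linear":[0.24,0,-0.016],"rotation":[0,0,0],"grip":36},{"linear":[0.34,0,-0.016],"rotation":[0,0,0],"grip":36},{"linear":[0.42,0,-0.016],"rotation":[0,0,0],"grip":36},{"linear":[0.45,0,-0.016],"rotation":[0,0,0],"grip":36},{"linear":[0.45,0,-0.016],"rotation":[0,0,0],"grip":36},{"linear":[0.45,0,-0.016],"rotation":[0,0,0],"grip":36}]'; python3 - <<'E'
from h import *
plan(-55,9,15,'x')
p,d=capture('side');save('s2',p[100:340,180:440].repeat(2,0).repeat(2,1))
p,d=capture('wrist');save('w2',p)
E
```

```text
time_s: 2.67
eef_pos: [485.4, 66.5, 17.0]
ee_rot: [0.45, 0.547, 0.449, -0.545]
force: [1.1, 0.1, 0.1]
grip_width: 0.423
t 2.67 jig now [-54.1 -99.6] 17.0 grip 0.42 F [1.1 0.1 0.1] j [-0.1   0.53  1.83  0.    0.79  1.66]
lin [ 0.0075  0.3619 -0.0042] |d| 108.6
rot 1 [-0.0061 -0.0013 -0.0042]
rot -1 [ 6.2771e+00 -6.5000e-03  2.0000e-03]
tool axes in jig: y [0.003 1.   ] z [ 1.    -0.003] x [ 0.002  0.    -1.   ]
```

View pics/s2.png

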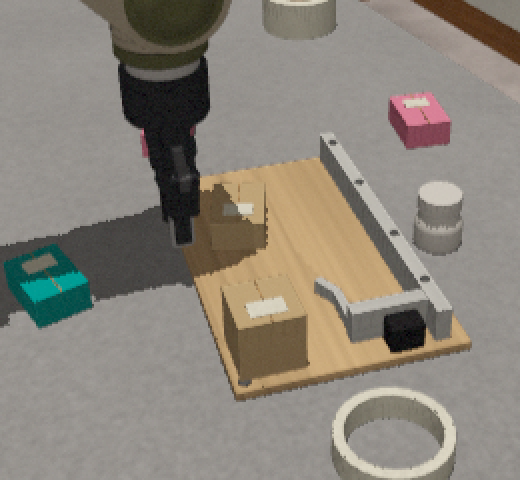

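View pics/w2.png

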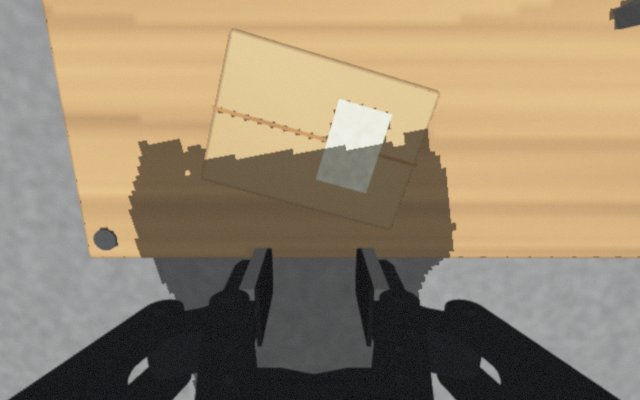

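```bash
python3 -m jog '[{"linear":[0.005,0.02,-0.003],"rotation":[0,0,0],"grip":36},{"linear":[0.005,0.04,-0.003],"rotation":[0,0,0],"grip":36},{"linear":[0.005,0.06,-0.003],"rotation":[0,0,0],"grip":36},{"linear":[0.005,0.08,-0.003],"rotation":[0,0,0],"grip":36},{"linear":[0.005,0.1,-0.003],"rotation":[0,0,0],"grip":36},{"linear":[0.005,0.12,-0.003],"rotation":[0,0,0],"grip":36},{"linear":[0.005,0.14,-0.003],"rotation":[0,0,0],"grip":36},{"linear":[0.005,0.16,-0.003],"rotation":[0,0,0],"grip":36},{"linear":[0.005,0.18,-0.003],"rotation":[0,0,0],"grip":36},{"linear":[0.005,0.2,-0.003],"rotation":[0,0,0],"grip":36},{"linear":[0.005,0.22,-0.003],"rotation":[0,0,0],"grip":36},{"linear":[0.005,0.24,-0.003],"rotation":[0,0,0],"grip":36},{"linear":[0.005,0.26,-0.003],"rotation":[0,0,0],"grip":36},{"linear":[0.005,0.27,-0.003],"rotation":[0,0,0],"grip":36},{"linear":[0.005,0.27,-0.003],"rotation":[0,0,0],"grip":36}]'; python3 - <<'E'
from h import *
plan(-55,9,15,'x')
p,d=capture('top');save('t3',cv2.resize(p[140:300,230:440],None,fx=3.5,fy=3.5))
p,d=capture('wrist');save('w3',p)
E
```

```text
time_s: 4.02
eef_pos: [566.1, 52.0, 16.4]
ee_rot: [0.451, 0.547, 0.449, -0.545]
force: [0.3, -0.3, -1.0]
grip_width: 0.418
t 4.02 jig now [-55.1 -17.6] 16.4 grip 0.42 F [ 0.3 -0.3 -1. ] j [-0.11  0.66  1.58  0.    0.9   1.65]
lin [0.0051 0.0885 0.    ] |d| 26.6
rot 1 [-0.0052 -0.0017 -0.0087]
rot -1 [ 6.278e+00 -1.370e-02  2.600e-03]
tool axes in jig: y [0.003 1.   ] z [ 1.    -0.003] x [ 0.004 -0.    -1.   ]
```

View pics/t3.png

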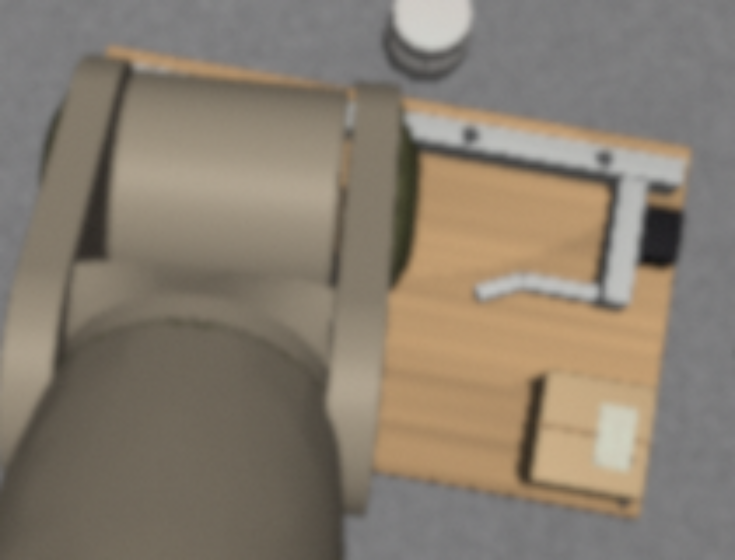

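View pics/w3.png

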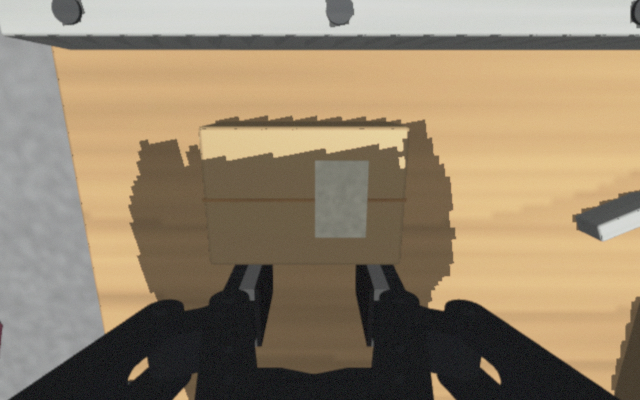

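```bash
python3 - <<'E'
from h import *
c=calibration('wrist')
for n,(u,v,zz) in {'car L':(202,127,40),'car R':(409,127,40),'back L':(213,263,40),'back R':(403,263,40),'fence top L':(60,37,42),'fence top R':(600,37,42),'foot L':(100,49,10),'foot R':(600,49,10)}.items(): print(n,J(ray('wrist',(u,v),zz,c)).round(1))
E
```

```text
car L [-91.9  42.9]
car R [-24.7  42.7]
back L [-92.2  -5.5]
back R [-23.4  -5.7]
fence top L [-131.5   69.6]
fence top R [30. 69.]
foot L [-137.8   70.3]
foot R [54.4 69.6]
```

```bash
python3 -m jog '[{"linear":[0.003,0.015,0],"rotation":[0,0,0],"grip":36},{"linear":[0.003,0.03,0],"rotation":[0,0,0],"grip":36},{"linear":[0.003,0.045,0],"rotation":[0,0,0],"grip":36},{"linear":[0.003,0.06,0],"rotation":[0,0,0],"grip":36},{"linear":[0.003,0.07,0],"rotation":[0,0,0],"grip":36},{"linear":[0.003,0.076,0],"rotation":[0,0,0],"grip":36},{"linear":[0.003,0.081,0],"rotation":[0,0,0],"grip":36},{"linear":[0.003,0.085,0],"rotation":[0,0,0],"grip":36},{"linear":[0.003,0.085,0],"rotation":[0,0,0],"grip":36}]'; python3 - <<'E'
from h import *
plan(-55,9,15,'x')
p,d=capture('wrist');save('w4',p)
E
```

```text
time_s: 4.87
eef_pos: [590.6, 47.3, 15.6]
ee_rot: [0.45, 0.547, 0.449, -0.545]
force: [0.2, -0.5, -0.7]
grip_width: 0.422
t 4.87 jig now [-55.1   7.4] 15.6 grip 0.42 F [ 0.2 -0.5 -0.7] j [-0.12  0.7   1.5   0.    0.93  1.65]
lin [0.0019 0.0053 0.0002] |d| 1.7
rot 1 [-0.005  -0.0016 -0.008 ]
rot -1 [ 6.2782e+00 -1.2500e-02  2.5000e-03]
tool axes in jig: y [0.002 1.   ] z [ 1.    -0.002] x [ 0.004  0.    -1.   ]
```

View pics/w4.png

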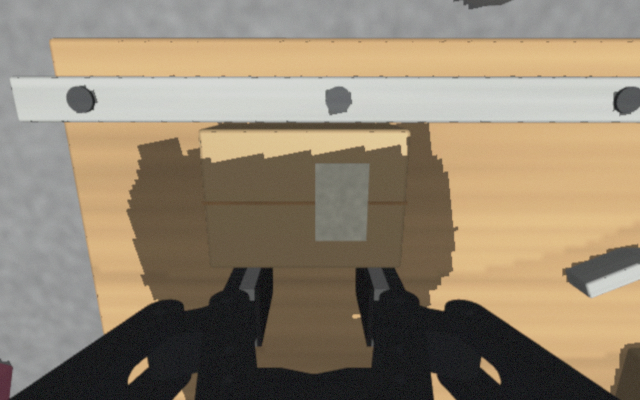

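```bash
python3 -m jog '[{"linear":[0,0.004,0],"rotation":[0,0,0],"grip":36},{"linear":[0,0.007,0],"rotation":[0,0,0],"grip":36},{"linear":[0,0.009,0],"rotation":[0,0,0],"grip":36},{"linear":[0,0.009,0],"rotation":[0,0,0],"grip":36}]'; python3 - <<'E'
from h import *
plan(-55,9,15,'x')
p,d=capture('wrist');save('w5',p[80:300,150:470].repeat(2,0).repeat(2,1))
E
```

```text
time_s: 5.25
eef_pos: [592.9, 46.9, 15.6]
ee_rot: [0.45, 0.547, 0.449, -0.545]
force: [-3.3, 0.1, 1.6]
grip_width: 0.422
t 5.25 jig now [-55.1   9.7] 15.6 grip 0.42 F [-3.3  0.1  1.6] j [-0.12  0.7   1.5   0.    0.94  1.64]
lin [ 0.0019 -0.0023  0.0004] |d| 0.9
rot 1 [-0.0049 -0.0016 -0.0058]
rot -1 [ 6.2783e+00 -9.1000e-03  2.6000e-03]
tool axes in jig: y [0.002 1.   ] z [ 1.    -0.002] x [ 0.003  0.    -1.   ]
```

View pics/w5.png

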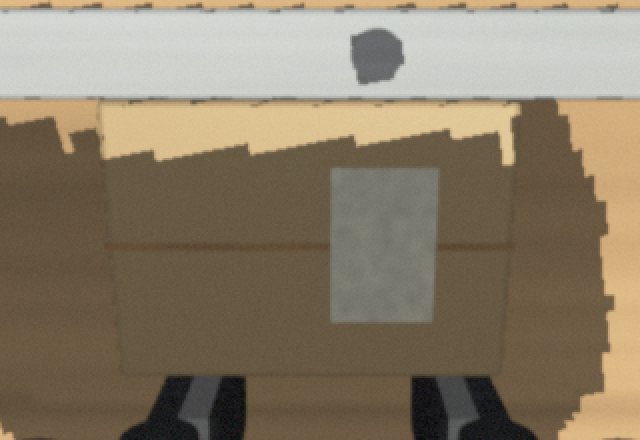

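```bash
python3 -m jog '[{"linear":[0,0.002,0],"rotation":[0,0,0],"grip":36},{"linear":[0,0.003,0],"rotation":[0,0,0],"grip":36},{"linear":[0,0.003,0],"rotation":[0,0,0],"grip":36},{"linear":[0,0.003,0],"rotation":[0,0,0],"grip":36},{"linear":[0,0.003,0],"rotation":[0,0,0],"grip":36},{"linear":[0,0.003,0],"rotation":[0,0,0],"grip":36},{"linear":[0,0.003,0],"rotation":[0,0,0],"grip":36},{"linear":[0,0.003,0],"rotation":[0,0,0],"grip":36},{"linear":[0,0.003,0],"rotation":[0,0,0],"grip":36},{"linear":[0,0.003,0],"rotation":[0,0,0],"grip":36},{"linear":[0,0.003,0],"rotation":[0,0,0],"grip":36},{"linear":[0,0.003,0],"rotation":[0,0,0],"grip":36},{"linear":[0,0.003,0],"rotation":[0,0,0],"grip":36},{"linear":[0,0.003,0],"rotation":[0,0,0],"grip":36}]'; python3 - <<'E'
from h import *
plan(-55,9,15,'x')
E
```

```text
time_s: 6.47
eef_pos: [592.9, 46.9, 15.6]
ee_rot: [0.45, 0.546, 0.45, -0.545]
force: [-7.4, 0.7, 5.2]
grip_width: 0.422
t 6.47 jig now [-55.1   9.7] 15.6 grip 0.42 F [-7.4  0.7  5.2] j [-0.12  0.7   1.49  0.    0.94  1.64]
lin [ 0.0018 -0.0023  0.0004] |d| 0.9
rot 1 [-0.0047 -0.0011 -0.0013]
rot -1 [ 6.2785e+00 -2.1000e-03  1.7000e-03]
tool axes in jig: y [0.002 1.   ] z [ 1.    -0.002] x [ 0.001  0.    -1.   ]
```

```bash
python3 -m jog '[{"linear":[0,-0.02,0],"rotation":[0,0,0],"grip":36},{"linear":[0,-0.05,0],"rotation":[0,0,0],"grip":36},{"linear":[0,-0.07,0],"rotation":[0,0,0],"grip":36},{"linear":[-0.08,-0.08,0],"rotation":[0,0,0],"grip":36},{"linear":[-0.18,-0.08,0],"rotation":[0,0,0],"grip":36},{"linear":[-0.2,-0.08,0],"rotation":[0,0,0],"grip":8},{"linear":[-0.2,-0.04,-0.06],"rotation":[-0.2,0,0],"grip":8},{"linear":[-0.2,0,-0.12],"rotation":[-0.4,0,0],"grip":8},{"linear":[-0.2,0.04,-0.18],"rotation":[-0.6,0,0],"grip":8},{"linear":[-0.2,0.08,-0.24],"rotation":[-0.8,0,0],"grip":8},{"linear":[-0.2,0.08,-0.25],"rotation":[-1,0,0],"grip":8},{"linear":[-0.2,0.08,-0.25],"rotation":[-1,0,0],"grip":8},{"linear":[-0.2,0.08,-0.25],"rotation":[-1,0,0],"grip":8}]'; python3 -m jog '[{"linear":[0,0,0],"rotation":[-0.2,0,0],"grip":8},{"linear":[0,0,0],"rotation":[-0.45,0,0],"grip":8},{"linear":[0,0,0],"rotation":[-0.7,0,0],"grip":8},{"linear":[0,0,0],"rotation":[-1,0,0],"grip":8},{"linear":[0,0,0],"rotation":[-1,0,0],"grip":8},{"linear":[0,0,0],"rotation":[-1,0,0],"grip":8}]'; python3 -c "
from h import *
plan(-118,40,18,'y')"
```

```text
time_s: 7.55
eef_pos: [630.5, 115.8, 75.2]
ee_rot: [0.57, 0.418, 0.57, -0.418]
force: [-0.1, -0.3, 0.2]
grip_width: 0.094
time_s: 8.05
eef_pos: [630.2, 115.1, 75.3]
ee_rot: [0.656, 0.265, 0.655, -0.265]
force: [0.5, 0.1, 0.2]
grip_width: 0.093
t 8.05 jig now [-129.2   33.4] 75.3 grip 0.09 F [0.5 0.1 0.2] j [-0.    0.71  1.3   0.    1.13  0.77]
lin [ 0.1909 -0.0193  0.0387] |d| 58.7
rot 1 [-1.1571e+00  7.0000e-04 -8.0000e-04]
rot -1 [ 5.1261e+00 -1.1000e-03 -9.0000e-04]
tool axes in jig: y [-0.837  0.547] z [0.547 0.837] x [ 0.  0. -1.]
```

```bash
python3 -m jog '[{"linear":[0,0,0],"rotation":[-0.2,0,0],"grip":8},{"linear":[0,0,0],"rotation":[-0.45,0,0],"grip":8},{"linear":[0,0,0],"rotation":[-0.7,0,0],"grip":8},{"linear":[0,0,0],"rotation":[-1,0,0],"grip":8},{"linear":[0,0,0],"rotation":[-1,0,0],"grip":8},{"linear":[0,0,0],"rotation":[-1,0,0],"grip":8}]'; python3 -m jog '[{"linear":[0,0,0],"rotation":[-0.157,0,0],"grip":8},{"linear":[0,0,0],"rotation":[-0.157,0,0],"grip":8},{"linear":[0,0,0],"rotation":[-0.157,0,0],"grip":8}]'; python3 - <<'E'
from h import *
plan(-118,40,18,'y')
c=calibration('wrist');p,d=capture('wrist');save('w6',p)
print([proj('wrist',[*W(x,y),z],c).round() for x,y,z in [(-93,70,40),(-93,20,40),(-23,20,40)]])
p,d=capture('side');save('s6',p[100:340,180:440].repeat(2,0).repeat(2,1))
E
```

```text
time_s: 8.55
eef_pos: [630.0, 114.7, 75.3]
ee_rot: [0.701, 0.096, 0.7, -0.096]
force: [-0.7, 0.1, 0.1]
grip_width: 0.094
time_s: 8.8
eef_pos: [629.9, 114.4, 75.4]
ee_rot: [0.704, 0.07, 0.703, -0.07]
force: [0.1, 0.7, 0.2]
grip_width: 0.097
t 8.8 jig now [-128.4   33.3] 75.4 grip 0.1 F [0.1 0.7 0.2] j [-0.    0.71  1.3   0.    1.13  0.19]
lin [ 0.1912 -0.0347  0.0225] |d| 58.7
rot 1 [-0.0151  0.0011 -0.0005]
rot -1 [ 6.2681e+00 -7.0000e-04 -1.7000e-03]
tool axes in jig: y [-1.     0.008] z [0.008 1.   ] x [ 0.001  0.    -1.   ]
[array([381., 297.]), array([292., 297.]), array([295., 399.])]
```

View pics/w6.png

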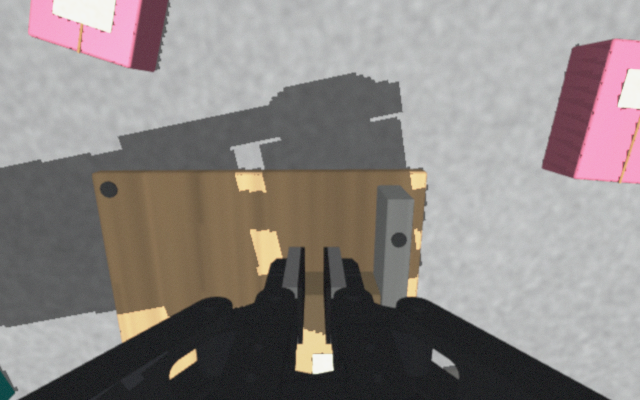

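View pics/s6.png

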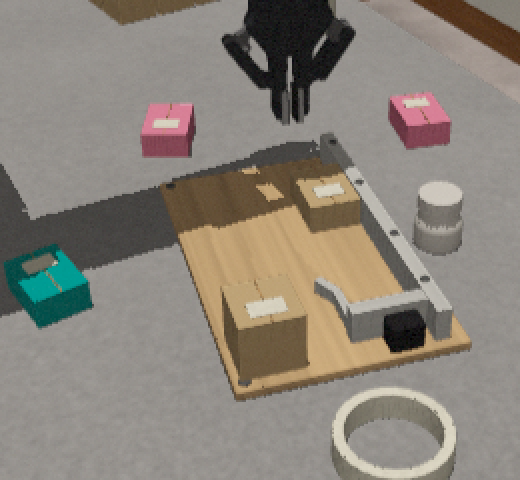

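```bash
python3 -m jog '[{"linear":[0.08,-0.02,0.029],"rotation":[-0.015,0,0],"grip":8},{"linear":[0.15,-0.02,0.029],"rotation":[-0.015,0,0],"grip":8},{"linear":[0.19,-0.02,0.029],"rotation":[-0.015,0,0],"grip":8},{"linear":[0.2,-0.02,0.029],"rotation":[-0.015,0,0],"grip":8},{"linear":[0.2,-0.02,0.029],"rotation":[-0.015,0,0],"grip":8},{"linear":[0.2,-0.02,0.029],"rotation":[-0.015,0,0],"grip":8}]'; python3 - <<'E'
from h import *
plan(40,47,15,'y')
p,d=capture('side');save('s7',cv2.resize(p[140:300,240:440],None,fx=4,fy=3.75)[:600])
E
```

```text
time_s: 9.4
eef_pos: [637.8, 107.2, 16.4]
ee_rot: [0.705, 0.067, 0.703, -0.067]
force: [-0.3, 0.0, -0.0]
grip_width: 0.095
t 9.4 jig now [-122.8   42.4] 16.4 grip 0.1 F [-0.3  0.  -0. ] j [-0.01  0.8   1.31  0.    1.03  0.17]
lin [ 0.0043 -0.5427  0.0147] |d| 162.9
rot 1 [ 0.0018  0.0038 -0.001 ]
rot -1 [-6.2814e+00  1.6000e-03  6.0000e-03]
tool axes in jig: y [-1.    -0.001] z [-0.001  1.   ] x [ 0.002  0.    -1.   ]
```

View pics/s7.png

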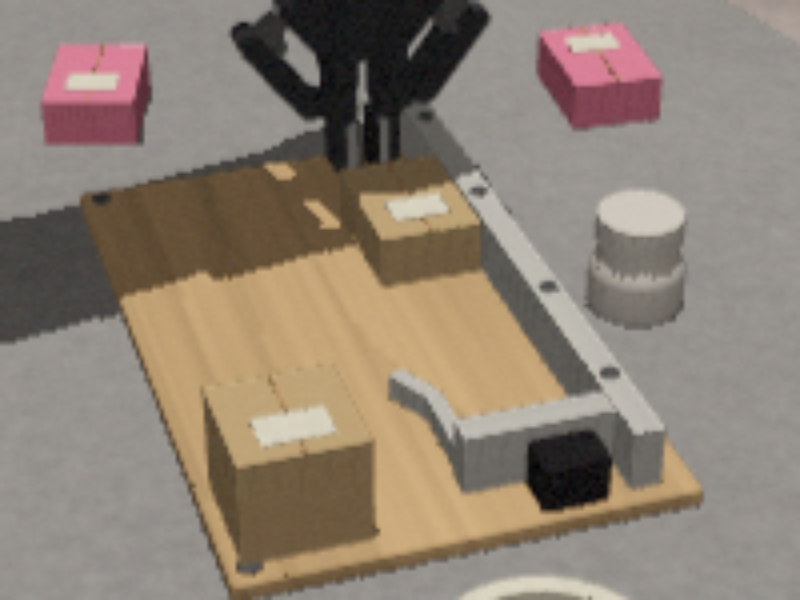

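```bash
python3 -m jog '[{"linear":[0.002,-0.02,0],"rotation":[0,0,0],"grip":8},{"linear":[0.002,-0.04,0],"rotation":[0,0,0],"grip":8},{"linear":[0.002,-0.055,0],"rotation":[0,0,0],"grip":8},{"linear":[0.002,-0.065,0.001],"rotation":[0,0,0],"grip":8},{"linear":[0.002,-0.075,0.002],"rotation":[0,0,0],"grip":8},{"linear":[0.002,-0.09,0.003],"rotation":[0,0,0],"grip":8},{"linear":[0.002,-0.105,0.004],"rotation":[0,0,0],"grip":8},{"linear":[0.002,-0.12,0.005],"rotation":[0,0,0],"grip":8},{"linear":[0.002,-0.135,0.006],"rotation":[0,0,0],"grip":8},{"linear":[0.002,-0.15,0.007],"rotation":[0,0,0],"grip":8},{"linear":[0.002,-0.165,0.008],"rotation":[0,0,0],"grip":8},{"linear":[0.002,-0.18,0.009],"rotation":[0,0,0],"grip":8},{"linear":[0.002,-0.19,0.01],"rotation":[0,0,0],"grip":8},{"linear":[0.002,-0.19,0.01],"rotation":[0,0,0],"grip":8}]'; python3 - <<'E'
from h import *
plan(40,47,15,'y')
p,d=capture('side');save('s8',cv2.resize(p[140:300,240:440],None,fx=4,fy=3.75)[:600])
E
```

```text
time_s: 10.62
eef_pos: [630.3, 49.8, 16.1]
ee_rot: [0.705, 0.067, 0.703, -0.067]
force: [1.0, 1.2, -0.8]
grip_width: 0.093
t 10.62 jig now [-65.   45.9] 16.1 grip 0.09 F [ 1.   1.2 -0.8] j [-0.11  0.77  1.36  0.    1.01  0.08]
lin [ 0.0035 -0.3501  0.0036] |d| 105.1
rot 1 [ 0.0008  0.0055 -0.0007]
rot -1 [-6.2823e+00  1.2000e-03  8.7000e-03]
tool axes in jig: y [-1. -0.] z [-0.  1.] x [ 0.003 -0.    -1.   ]
```

View pics/s8.png

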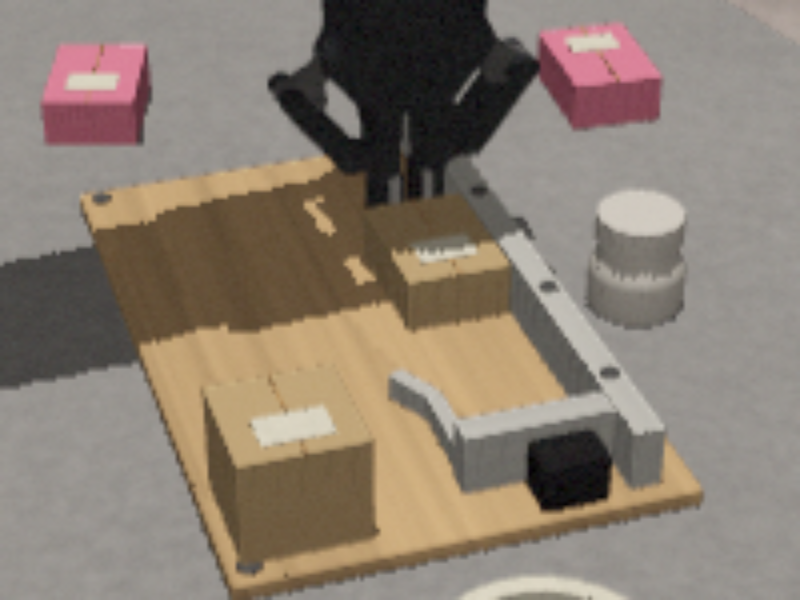

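```bash
python3 - <<'E'
from h import *
def Q(x,y,z):return J(ray('side',(x/4+240-.37,y/3.75+140-.37),z)).round(1)
print('s8',Q(411,285,40),Q(509,262,40),Q(365,214,40),'bottom',Q(414,328,10),Q(512,303,10))
print('fence top inner edge',Q(507,240,42),Q(585,365,42),'endstop in foot top',Q(466,421,42), Q(600,395,42))
print('s7 ',Q(386,240,40),Q(480,220,40))
E
```

```text
s8 [21.  20.7] [16.6 69.3] [-45.1  19.9] bottom [15.6 24.1] [10.  74.2]
fence top inner edge [ 1.  74.2] [105.8  69.3] endstop in foot top [127.5   8.4] [127.8  66.8]
s7  [-19.4  22.1] [-22.7  69.7]
```

```bash
python3 -m jog '[{"linear":[0.001,-0.01,0.001],"rotation":[0,0,0],"grip":8},{"linear":[0.001,-0.025,0.001],"rotation":[0,0,0],"grip":8},{"linear":[0.001,-0.04,0.002],"rotation":[0,0,0],"grip":8},{"linear":[0.001,-0.055,0.002],"rotation":[0,0,0],"grip":8},{"linear":[0.001,-0.07,0.003],"rotation":[0,0,0],"grip":8},{"linear":[0.001,-0.085,0.003],"rotation":[0,0,0],"grip":8},{"linear":[0.001,-0.1,0.004],"rotation":[0,0,0],"grip":8},{"linear":[0.001,-0.115,0.004],"rotation":[0,0,0],"grip":8},{"linear":[0.001,-0.13,0.005],"rotation":[0,0,0],"grip":8},{"linear":[0.001,-0.145,0.005],"rotation":[0,0,0],"grip":8},{"linear":[0.001,-0.16,0.006],"rotation":[0,0,0],"grip":8},{"linear":[0.001,-0.175,0.006],"rotation":[0,0,0],"grip":8},{"linear":[0.001,-0.19,0.007],"rotation":[0,0,0],"grip":8},{"linear":[0.001,-0.2,0.007],"rotation":[0,0,0],"grip":8},{"linear":[0.001,-0.2,0.007],"rotation":[0,0,0],"grip":8}]'; python3 - <<'E'
from h import *
plan(40,48,15,'y')
p,d=capture('side');save('s9',cv2.resize(p[140:300,240:440],None,fx=4,fy=3.75)[:600])
E
```

```text
time_s: 11.92
eef_pos: [621.1, -9.9, 15.8]
ee_rot: [0.705, 0.067, 0.703, -0.067]
force: [-0.2, 0.0, 0.2]
grip_width: 0.093
t 11.92 jig now [-4.7 48.1] 15.8 grip 0.09 F [-0.2  0.   0.2] j [-0.2   0.75  1.4   0.    0.98 -0.01]
lin [ 0.0027 -0.1489 -0.0005] |d| 44.7
rot 1 [ 0.0001  0.0061 -0.0004]
rot -1 [-6.2831e+00  6.0000e-04  9.6000e-03]
tool axes in jig: y [-1. -0.] z [-0.  1.] x [ 0.003 -0.    -1.   ]
```

View pics/s9.png

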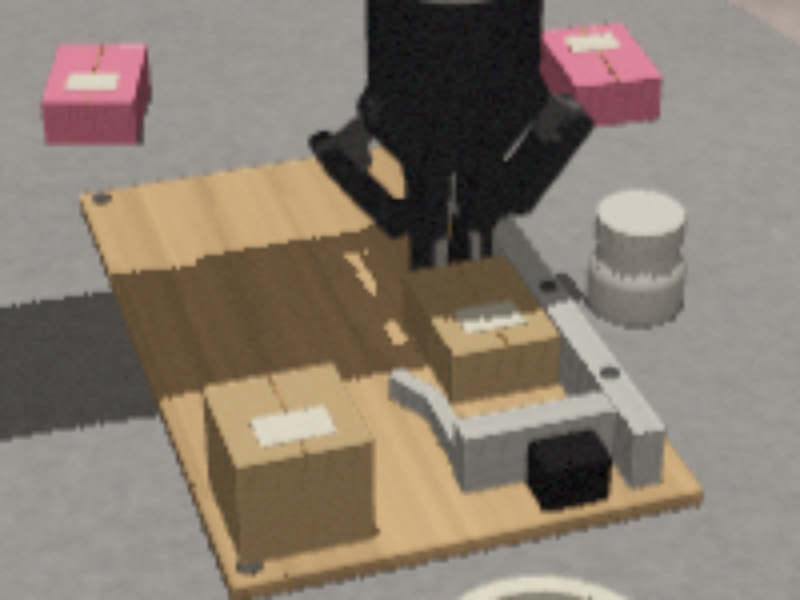

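```bash
python3 - <<'E'
from h import *
def Q(x,y,z):return J(ray('side',(x/4+240-.37,y/3.75+140-.37),z)).round(1)
print(Q(450,358,40),Q(558,335,40),Q(406,283,40))
E
```

```text
[80.8 18.1] [78.9 68.1] [18.8 19.1]
```

```bash
python3 -m jog '[{"linear":[0.001,-0.01,0],"rotation":[0,0,0],"grip":8},{"linear":[0.001,-0.025,0.001],"rotation":[0,0,0],"grip":8},{"linear":[0.001,-0.04,0.001],"rotation":[0,0,0],"grip":8},{"linear":[0.001,-0.055,0.002],"rotation":[0,0,0],"grip":8},{"linear":[0.001,-0.07,0.002],"rotation":[0,0,0],"grip":8},{"linear":[0.001,-0.085,0.003],"rotation":[0,0,0],"grip":8},{"linear":[0.001,-0.1,0.003],"rotation":[0,0,0],"grip":8},{"linear":[0.001,-0.115,0.004],"rotation":[0,0,0],"grip":8},{"linear":[0.001,-0.125,0.004],"rotation":[0,0,0],"grip":8},{"linear":[0.001,-0.132,0.005],"rotation":[0,0,0],"grip":8},{"linear":[0.001,-0.136,0.005],"rotation":[0,0,0],"grip":8},{"linear":[0.001,-0.136,0.005],"rotation":[0,0,0],"grip":8}]'; python3 - <<'E'
from h import *
plan(40,48,15,'y')
p,d=capture('side');save('s10',cv2.resize(p[140:300,240:440],None,fx=4,fy=3.75)[:600])
E
```

```text
time_s: 12.97
eef_pos: [615.0, -50.3, 15.6]
ee_rot: [0.705, 0.067, 0.703, -0.067]
force: [-0.2, -0.2, -0.1]
grip_width: 0.094
t 12.97 jig now [36.1 49.8] 15.6 grip 0.09 F [-0.2 -0.2 -0.1] j [-0.27  0.74  1.42  0.    0.98 -0.08]
lin [ 0.0019 -0.0131 -0.006 ] |d| 4.3
rot 1 [ 0.0001  0.0069 -0.0002]
rot -1 [-6.2831e+00  3.0000e-04  1.0900e-02]
tool axes in jig: y [-1. -0.] z [-0.  1.] x [ 0.003 -0.001 -1.   ]
```

View pics/s10.png

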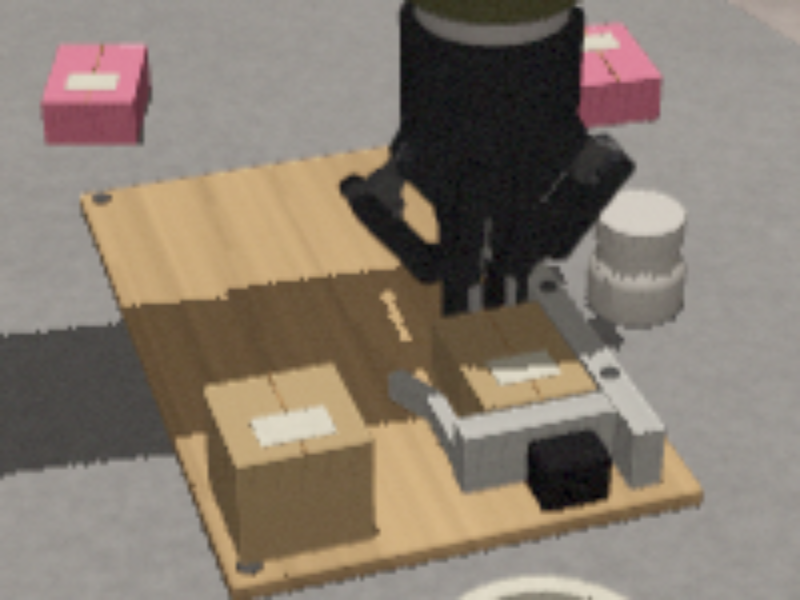

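```bash
python3 -m jog '[{"linear":[0.001,-0.005,0],"rotation":[0,0,0],"grip":8},{"linear":[0.001,-0.01,0],"rotation":[0,0,0],"grip":8},{"linear":[0.001,-0.013,0],"rotation":[0,0,0],"grip":8},{"linear":[0.001,-0.015,0],"rotation":[0,0,0],"grip":8},{"linear":[0.001,-0.015,0],"rotation":[0,0,0],"grip":8}]'; python3 -c "
from h import *
plan(40,48,15,'y')"
```

```text
time_s: 13.43
eef_pos: [614.2, -54.7, 15.3]
ee_rot: [0.705, 0.067, 0.703, -0.067]
force: [-0.1, -0.5, 0.9]
grip_width: 0.095
t 13.43 jig now [40.6 49.9] 15.3 grip 0.09 F [-0.1 -0.5  0.9] j [-0.28  0.74  1.42  0.    0.98 -0.09]
lin [ 0.0011  0.0019 -0.0062] |d| 2.0
rot 1 [ 0.0002  0.0074 -0.    ]
rot -1 [-6.283   0.      0.0116]
tool axes in jig: y [-1. -0.] z [-0.  1.] x [ 0.004 -0.001 -1.   ]
```

```bash
python3 -m jog '[{"linear":[0.001,-0.003,0],"rotation":[0,0,0],"grip":8},{"linear":[0.001,-0.005,0],"rotation":[0,0,0],"grip":8},{"linear":[0.001,-0.005,0],"rotation":[0,0,0],"grip":8},{"linear":[0.001,-0.005,0],"rotation":[0,0,0],"grip":8}]'; python3 - <<'E'
from h import *
plan(40,48,15,'y')
p,d=capture('side');save('s11',cv2.resize(p[190:290,310:440],None,fx=6,fy=6,interpolation=cv2.INTER_CUBIC)[:600])
E
```

```text
time_s: 13.77
eef_pos: [614.1, -55.6, 15.1]
ee_rot: [0.705, 0.067, 0.703, -0.067]
force: [1.2, 4.4, 0.7]
grip_width: 0.09
t 13.77 jig now [41.5 49.9] 15.1 grip 0.09 F [1.2 4.4 0.7] j [-0.28  0.74  1.42  0.    0.97 -0.09]
lin [ 0.0002  0.0051 -0.0063] |d| 2.4
rot 1 [ 0.0002  0.0078 -0.0016]
rot -1 [-6.283e+00  2.500e-03  1.230e-02]
tool axes in jig: y [-1. -0.] z [-0.  1.] x [ 0.004  0.    -1.   ]
```

View pics/s11.png

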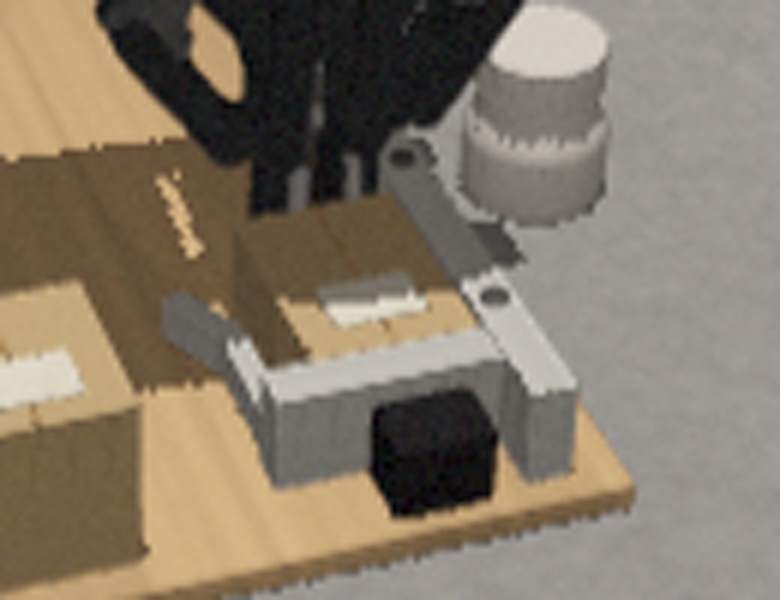

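```bash
python3 -m jog '[{"linear":[0,-0.002,0],"rotation":[0,0,0],"grip":8},{"linear":[0,-0.003,0],"rotation":[0,0,0],"grip":8},{"linear":[0,-0.003,0],"rotation":[0,0,0],"grip":8},{"linear":[0,-0.003,0],"rotation":[0,0,0],"grip":8},{"linear":[0,-0.003,0],"rotation":[0,0,0],"grip":8}]'; python3 -m jog '[{"linear":[0,0.01,0],"rotation":[0,0,0],"grip":8},{"linear":[0,0.04,0],"rotation":[0,0,0],"grip":8},{"linear":[0,0.08,0],"rotation":[0,0,0],"grip":8},{"linear":[0,0.12,0],"rotation":[0,0,0],"grip":8},{"linear":[-0.1,0.15,0],"rotation":[0,0,0],"grip":8},{"linear":[-0.2,0.15,0],"rotation":[0,0,0],"grip":8},{"linear":[-0.3,0.15,-0.1],"rotation":[0,0,0],"grip":8},{"linear":[-0.4,0.15,-0.2],"rotation":[0,0,0],"grip":8},{"linear":[-0.45,0.15,-0.35],"rotation":[0,0,0],"grip":8},{"linear":[-0.45,0.15,-0.5],"rotation":[0,0,0],"grip":8},{"linear":[-0.45,0.15,-0.65],"rotation":[0,0,0],"grip":8},{"linear":[-0.45,0.15,-0.8],"rotation":[0,0,0],"grip":8},{"linear":[-0.45,0.15,-0.8],"rotation":[0,0,0],"grip":8},{"linear":[-0.45,0.15,-0.8],"rotation":[0,0,0],"grip":8},{"linear":[-0.45,0.15,-0.8],"rotation":[0,0,0],"grip":8}]'; python3 - <<'E'
from h import *
plan(40,48,15,'y')
p,d=capture('side');save('s12',cv2.resize(p[190:290,310:440],None,fx=6,fy=6,interpolation=cv2.INTER_CUBIC)[:600])
p,d=capture('top');save('t12',cv2.resize(p[140:300,230:440],None,fx=3.8,fy=3.75,interpolation=cv2.INTER_CUBIC))
save('t12b',p)
E
```

```text
time_s: 14.23
eef_pos: [614.1, -55.6, 15.1]
ee_rot: [0.705, 0.068, 0.702, -0.066]
force: [2.9, 6.7, 0.7]
grip_width: 0.092
time_s: 15.48
eef_pos: [386.4, 34.3, 149.8]
ee_rot: [0.706, 0.067, 0.702, -0.066]
force: [1.1, -0.5, -1.3]
grip_width: 0.094
t 15.48 jig now [  -3.7 -190.7] 149.8 grip 0.09 F [ 1.1 -0.5 -1.3] j [-0.22  0.1   2.    0.    1.04 -0.03]
lin [ 0.4534 -0.1476  0.7931] |d| 277.6
rot 1 [ 0.0024  0.0112 -0.0037]
rot -1 [-6.2808e+00  5.8000e-03  1.7600e-02]
tool axes in jig: y [-1.    -0.001] z [-0.001  1.   ] x [ 0.006  0.001 -1.   ]
```

View pics/s12.png

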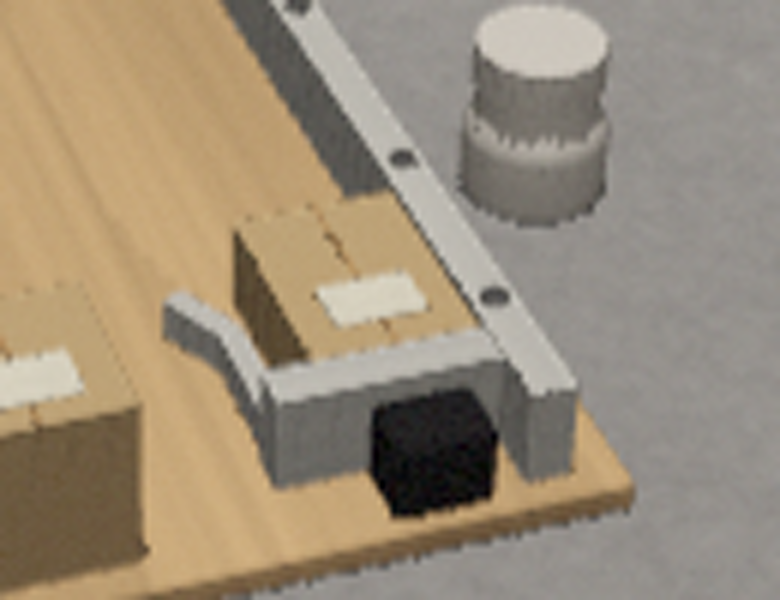

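View pics/t12.png

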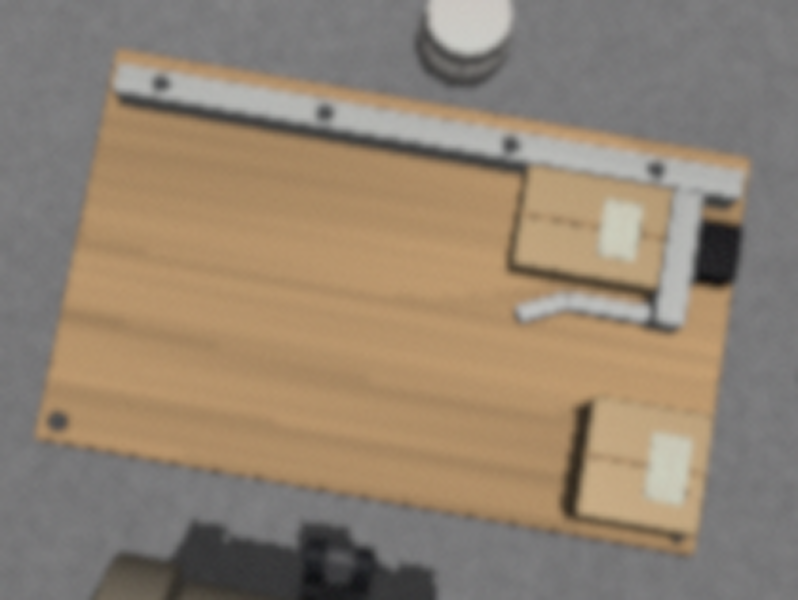

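```bash
python3 -m jog '[{"linear":[0,0,0],"rotation":[0,0,0],"grip":8},{"linear":[0,0,0],"rotation":[0,0,0],"grip":8},{"linear":[0,0,0],"rotation":[0,0,0],"grip":8}]'; python3 -c "
from h import *
print(np.abs(sense()['dq']).max());print(finish_job())"
```

```text
time_s: 15.83
eef_pos: [387.7, 33.8, 149.3]
ee_rot: [0.706, 0.067, 0.702, -0.066]
force: [0.5, -0.5, -0.0]
grip_width: 0.093
0.006007684694504634
the job is handed in; nothing more can be done
None
```

The carton is in the corner pocket, against both the fence and the end stop, and I handed the job in at 15.8 s of the 48 s allowed.

- **Across:** I pushed the carton with the two fingertips set parallel to the fence, which squared it up on the way. I held it against the fence for about 1 s with roughly 7 N of contact force.
- **Along:** I pushed its rear end along the fence, drifting slightly towards the fence to keep it there. It met the end stop at about 7 N. I then backed the fingers straight off and moved clear.
- **Last pictures:** The top and side views show no visible gap at the fence or the end stop. The cube carton and jar look where they started. I did not compare the tape roll before and after, but the arm never went near it.
- **Disagreements:**
  - Contact came about 0.7 mm past the fence position I had measured, and about 2.5 mm past the end stop's.
  - The side view placed the end stop about 8 mm too far along.
  - While sliding along, the side view put the carton's front corner within about 2 mm of the fence. I took that as measurement error, so contact along the whole slide is not confirmed to better than that.

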